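# Draw one heel lift from the bottom of the magazine

## Task

Take the bottom heel lift out of the magazine of wide, round-backed cork lifts: draw it by its protruding end straight out through the slot, so that the rest of the stack drops down flat inside the magazine. Then lay that lift flat in the middle of the white-faced gluing board and let go, leaving the other lifts in the magazine.

Things in the scene. Friction and masses are not known exactly. Their poses are not given: they have to be found in the camera images.
- magazine: Fixed open-topped magazine, 119 x 66 x 64 mm high: wooden base 22 mm thick, thin aluminium walls, four stacked cork lifts. Origin: centre of its underside; z up. Its -x side (59.5 mm off) is the front, towards the robot: two corner lips ending 14 mm above the base, so only the bottom lift can leave, along -x. The narrower magazine nearby (46 mm wide, rectangular 30 mm strips) is not wanted.
- lift: Bottom lift in the magazine: rigid cork plate 105 long (x) x 50 wide (y) x 10 mm, straight front (-x) end and sides, half-round back, 45 g. Origin: centre of its underside, 52.5 mm from each end; z up. Underside 22 mm above the table; its front end sticks out 35 to 41 mm, free air below. It is clear of the magazine with its origin 112 mm before the magazine's, about 67 mm from its start.
- next_lift: The second lift from below, same shape and size, resting on the bottom one and fully inside the magazine. Origin: centre of its underside; it starts 32 mm above the table and should drop to 22 mm, onto the magazine's base, once the bottom lift is out.
- board: Fixed gluing board with a white top face and plywood edges, 150 (x) x 120 (y) x 18 mm thick, lying on the table. Origin: centre of its underside; z up; top face 18 mm above the table.
Mind the look-alikes: they are no part of the job. What is shaped like the lift but pink is not meant. Of the things shaped like the board, the white one is meant.

How it is judged:
By the outcome, as a careful person would: the job done as asked, in the order asked, and still so for the second after the job is handed in, with the robot touching nothing.
It also fails if it takes over 48 s, if anything falls off the work surface, if the arm or the gripper's body presses on something with over 40 N, if the wrist force passes 120 N, or if a joint passes its speed limit or range.

## Robot

A 6-joint arm with a two-finger parallel gripper is mounted at the origin on the work surface. World frame = base frame: x ahead of the robot, y to its left, z up, the work surface at z = 0. Lengths are in mm, angles in rad, forces in N, time in s.
With the tool pointing down it reaches from about 300 to 775 mm from the base axis. Payload 14.6 kg.
Tool frame: the origin (TCP) lies between the finger pads; the fingertips stand manip.tip_reach ahead of it and the grasp point (between the pads) lies 5 mm behind it (manip.tip_reach is the distance from the TCP to the fingertips, in mm); z points along the fingers, y is the line along which they close (so a half turn about z gives the same grasp; the last joint's range is limited). The gripper opens to 94 mm and grips with 3 to 60 N. Pads are 16 mm wide; open, the fingers measure 119 mm over their backs; the gripper's body (75 mm by 177 mm) begins 78 mm behind the grasp point.
Start: joints at [-1.19, 0.3, 1.521, -0, 1.321, -0.067], TCP at [238.133, -495.764, 219.446] pointing down, gripper open.
Joint ranges: [-3.03, 3.03], [-0.79, 2.21], [0.23, 2.52], [-1.04, 4.18], [0, 3.07], [-2.55, 2.55]. Speed limits (rad/s): [2.22, 2.22, 2.57, 3.14, 3.14, 3.14].

## Interface

Orientations are given as [roll, pitch, yaw] about the fixed x, y, z axes, in that order (R = Rz(yaw) Ry(pitch) Rx(roll)).
In Python, from cell import manip gives the robot as it stands. The module is installed in compiled form; this text tells all that it offers.
- The arm moves only by the shell command python3 -m creep 'ROWS' [FORCE]. ROWS is JSON, a list of rows, each a list of 3 entries, a list of its own where there are three numbers: the opening, from -1 (shut) to 1 (fully open), then the shift along the tool's x, y, z in cm, then the turn about the tool's z in units of 5 degrees (1.0 is 5 degrees). In form: [[grip, [tx, ty, tz], roll], ...]. A call has 1 to 12 rows; each row is the pose to reach, as a shift and turn from the pose commanded when the call began, along the tool's axes at that moment; what a row does not reach only later rows make up. A row lasts 1/10 s, in which the tool goes at most 50 mm and 8.59 degrees, less where a joint would pass 70% of its speed; a pose out of reach is approached as far as the arm can. A call with a gripper value outside its range is refused whole. The fingers move at their own pace and stop on an object; FORCE is the grip in N (left out, the last holds). Time passes only in rows, so rows that repeat a pose let the fingers close. It gives the time, the measured TCP pose, the force, the opening and the grip force at its end, in the units of the state.
- manip.read_state(): the state, without advancing time (a new reading comes with each control period).
- manip.camera(name): name is "scene" or "top" or "wrist"; returns the picture (384x512x3 uint8, red, green, blue); there is no depth.
- manip.camera_params(name): a dict with "fovy" (degrees; the focal length in pixels is half the picture's height over the tangent of half this angle, whatever the lens; pixels are square), "cx", "cy" (the principal point, pixels), "origin" and "attitude" of the camera in the world. Camera axes: x right, y down, z forward; pixel columns grow to the right and rows downward; lengths in mm; the calibration is good to about 2 mm. The wrist camera is an equidistant fisheye: a pixel r from the principal point sees the ray r / f radians off the axis. A picture is of the moment at which its call begins: read the wrist's pose just before it. camera_params takes no time and is no camera call; for the wrist camera it gives the pose at the moment of the call.
- manip.sign_off(): hands the job in; it is judged then, once.
The state is a dict: "clock": time; "joints": joint angles; "qd": joint speeds; "effort": joint torques, N m; "eef_pos": TCP position; "eef_rot": TCP orientation; "wrist_force": force on the tool from outside, world axes, zero at the start; "moment": the same for the moment, N m; "finger_gap": finger opening in mm; "finger_force": force on a finger pad.
Only numpy, scipy, OpenCV 4.12 (cv2) and the standard library are available. Lean on these libraries where they do the work, as an engineer would, in place of code of your own. Each camera call takes 0.05 s, during which the arm holds its last target. There are 200 camera calls.

## Working session

There is one attempt and no reset: what is moved stays moved. The work goes in short steps, Python scripts to look and compute and a shell command to move; the robot and the scene stay as the last step left them, time stands still between calls to the robot, and variables do not carry over. Pictures are saved under pics/ and viewed, at most 10 in all, crops included, and the job is handed in when it is done.

```bash
mkdir -p pics; python3 - <<'E'
from cell import manip
import cv2,numpy as np
for n in("scene","top"):
    im=manip.camera(n); cv2.imwrite(f"pics/{n}0.png",cv2.resize(im[:,:,::-1],(800,600),interpolation=cv2.INTER_CUBIC)); np.save(n+"0.npy",im)
    print(n,manip.camera_params(n))
print(manip.tip_reach,manip.read_state())
E
```

```text
scene {'fovy': 53.96418643800932, 'cx': 258.57877549476393, 'cy': 195.5441356257945, 'origin': array([ 788.67204592, -349.87432101,  766.13745844]), 'attitude': array([-2.51386883e+00, -1.71491315e-03,  5.74975874e-01])}
top {'fovy': 49.35449632550112, 'cx': 250.82830150554955, 'cy': 186.8306641977204, 'origin': array([395.9288111 ,  53.59972214, 932.16816581]), 'attitude': array([-3.00166000e+00,  1.12128183e-03, -1.57673404e+00])}
14.0 {'clock': 0.1, 'joints': array([-1.18961337e+00,  3.00410979e-01,  1.52148821e+00,  1.98547407e-05,
        1.32068152e+00, -6.66121852e-02]), 'qd': array([ 9.09578729e-05, -1.58110465e-03, -1.80292650e-03, -9.05411458e-04,
        1.24931351e-03, -7.13805457e-04]), 'effort': array([ 1.25585902e-03, -5.32641721e+01, -3.53283942e+01,  7.09447078e-02,
        2.35047826e-02, -5.14225906e-05]), 'eef_pos': array([ 238.05822488, -495.58440528,  218.95858391]), 'eef_rot': array([-3.14060807e+00, -8.49572701e-05,  4.47790179e-01]), 'wrist_force': array([0.64426589, 0.46733555, 0.21794065]), 'moment': array([-0.03681076,  0.06068875, -0.0206403 ]), 'finger_force': 0.0, 'finger_gap': 94.04020457024494}
```

View pics/scene0.png

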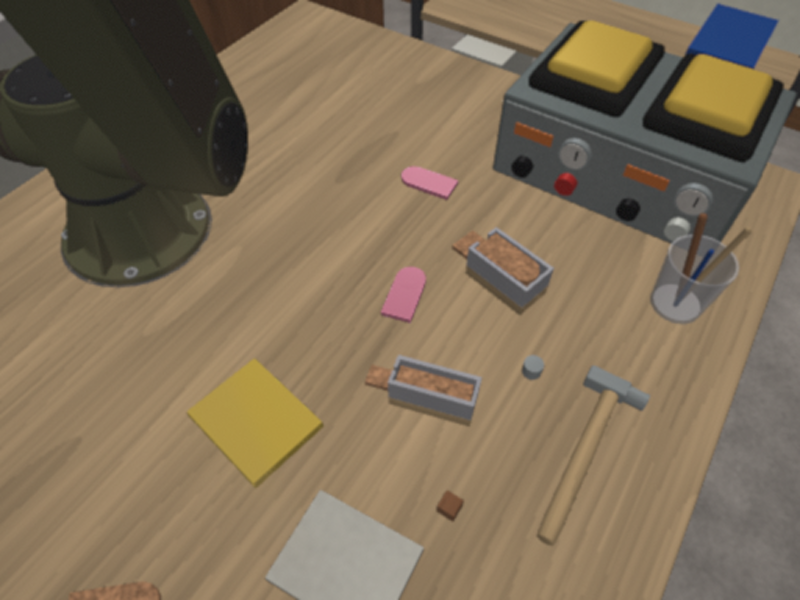

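View pics/top0.png

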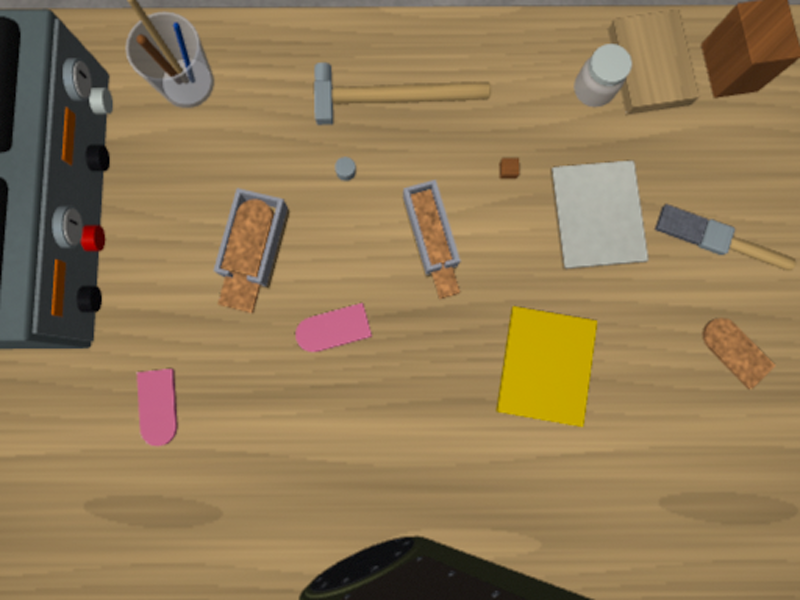

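The top view shows these candidates:

- **Magazines:** the wide one with round-backed lifts is at (252,240) in the 800 px top view and (508,265) in the scene view. The narrow strip magazine is at (432,228). The wide one fits the description.
- **Boards:** the white one is at (600,214) and the yellow one at (547,366). White is meant.
- **Ignored:** pink lifts at (333,328) and (157,405), and a loose cork lift at (738,352).

I'll confirm with enlarged crops.

```bash
python3 - <<'E'
import cv2,numpy as np
t=np.load("top0.npy")[:,:,::-1];s=np.load("scene0.npy")[:,:,::-1]
# each crop 66x50 -> x6=400x300 
def c(im,x,y,w,h): return cv2.resize(im[y:y+h,x:x+w],(400,300),interpolation=cv2.INTER_CUBIC)
o=np.vstack([np.hstack([c(t,115,115,120,90),c(s,280,140,80,60)]),np.hstack([c(t,340,95,88,66),c(s,160,305,104,78)])])
cv2.imwrite("pics/crop1.png",o)
E
```

```text
(no output)
```

View pics/crop1.png

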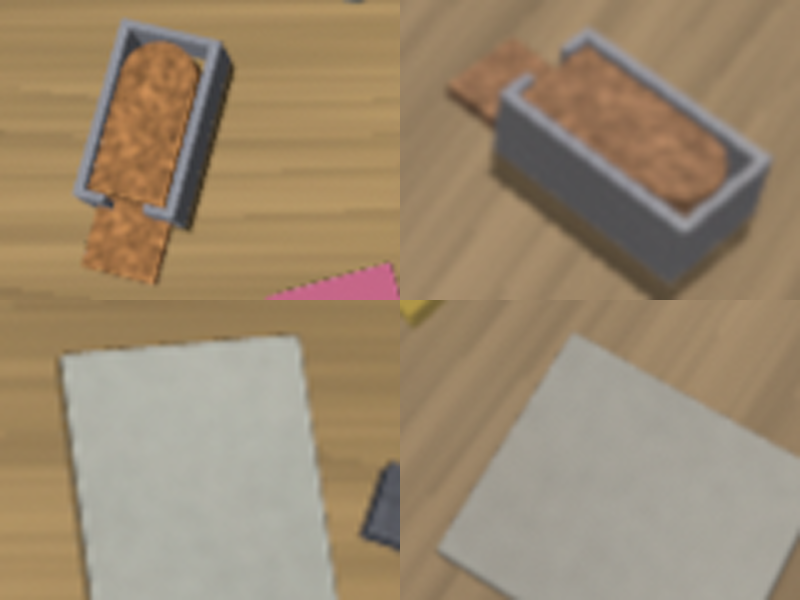

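The crops confirm the wide round-backed magazine, with the front end of its bottom lift sticking out, and the white board. Next I triangulate the matched corners.

```bash
cat >h.py <<'E'
import numpy as np
from scipy.spatial.transform import Rotation as R
from cell import manip
def ray(p,uv,fish=False):
    f=192/np.tan(np.radians(p['fovy']/2)); x=(uv[0]-p['cx'])/f; y=(uv[1]-p['cy'])/f
    if fish:
        r=np.hypot(x,y); k=np.sin(r)/r if r>1e-9 else 1; d=np.array([x*k,y*k,np.cos(r)])
    else: d=np.array([x,y,1.])
    return p['origin'],R.from_euler('xyz',p['attitude']).apply(d/np.linalg.norm(d))
def tri(rs):
    A=sum(np.eye(3)-np.outer(d,d) for o,d in rs); b=sum((np.eye(3)-np.outer(d,d))@o for o,d in rs)
    X=np.linalg.solve(A,b); return X,max(np.linalg.norm(np.cross(X-o,d)) for o,d in rs)
def atz(r,z): o,d=r; return o+d*(z-o[2])/d[2]
E
python3 - <<'E'
from h import *
T=manip.camera_params("top");S=manip.camera_params("scene")
n=lambda U,s,o:(np.array(U)+.5)/s-.5+np.array(o)
t1=lambda *U:n(U,400/120,(115,115)); s1=lambda *U:n(U,5,(280,140)); q=lambda *U:n(U,1.5625,(0,0))
pts={'L+y':(t1(82,267),s1(112,38),32),'L-y':(t1(156,285),s1(47,86),32),
'Mf+y':(t1(77,197),s1(188,30),64),'Mf-y':(t1(180,222),s1(100,95),64),'Mb+y':(t1(122,20),s1(370,158),64),'Mb-y':(t1(220,43),s1(286,225),64),
'Bb+y':(q(552,168),q(422,549),18),'Bf+y':(q(564,268),q(323,492),18),'Bf-y':(q(647,261),q(268,578),18),'Bb-y':(q(633,161),None,18)}
for k,(a,b,z) in pts.items():
    r=[ray(T,a)]; 
    if b is not None: r.append(ray(S,b)); X,e=tri(r); print(k,X.round(1),round(e,1),end=' ')
    else: print(k,end=' ')
    print([atz(x,z)[:2].round(1) for x in r])
E
```

```text
L+y [508.  298.   26.4] 0.6 [array([506.8, 296.1]), array([510.4, 293.6])]
L-y [496.  249.4  26.4] 0.7 [array([494.8, 247.6]), array([498.7, 245.4])]
Mf+y [549.7 294.5  59.2] 1.6 [array([547.5, 292. ]), array([552.3, 291.5])]
Mf-y [533.6 228.8  61.2] 2.6 [array([531.1, 226.6]), array([536.3, 228.6])]
Mb+y [664.6 268.   59.5] 0.3 [array([663. , 266.7]), array([665.5, 264.3])]
Mb-y [648.5 204.3  63.7] 1.4 [array([647.3, 203.4]), array([649.5, 205.2])]
Bb+y [ 709.  -183.     5.6] 0.9 [array([ 705.5, -179.3]), array([ 709.7, -186.4])]
Bf+y [ 561.6 -193.9    2. ] 1.1 [array([ 557.9, -190.5]), array([ 567.1, -196.4])]
Bf-y [ 570.5 -312.7    5.8] 1.4 [array([ 567.3, -308.9]), array([ 575.1, -312.3])]
Bb-y [array([ 715.3, -297.5])]
```

Heights and sizes agree within calibration: the magazine is about 118x65 and the lift front about 50 wide. My estimates:

- **Magazine:** centre about (599,248), yaw about -0.22.
- **Board:** centre about (637,-247), yaw about 0.07.

I'm moving above the lift's end for wrist views.

```bash
python3 -m creep '[[1,[5,-5,0],0],[1,[10,-10,0],0],[1,[15,-15,0],0],[1,[20,-20,0],0],[1,[25,-25,0],0],[1,[30,-30,0],0],[1,[35,-35,0],0],[1,[40,-40,0],0],[1,[40,-40,0],0],[1,[40,-40,0],0],[1,[40,-40,0],0],[1,[40,-40,0],0]]' | tail -c 600
python3 -m creep '[[1,[17,-18,0],7.7],[1,[17,-18,0],7.7],[1,[17,-18,0],7.7],[1,[17,-18,0],7.7],[1,[17,-18,0],7.7],[1,[17,-18,0],7.7],[1,[17,-18,0],7.7],[1,[17,-18,0],7.7],[1,[17,-18,0],7.7],[1,[17,-18,0],7.7]]' | tail -c 600
python3 - <<'E'
from h import *
import cv2
p=manip.camera_params("wrist"); im=manip.camera("wrist"); np.save("w0.npy",im); np.save("w0p.npy",p)
cv2.imwrite("pics/w0.png",cv2.resize(im[:,:,::-1],(800,600),interpolation=cv2.INTER_CUBIC)); print(p,manip.read_state())
E
```

```text
clock: 1.3
eef_pos: [425.9, 41.5, 219.2]
eef_rot: [-3.141, 0.0, 0.451]
wrist_force: [-0.3, -0.1, -0.1]
finger_gap: 93.7
finger_force: 0.0
clock: 2.3
eef_pos: [500.8, 272.9, 219.8]
eef_rot: [-3.141, -0.0, -0.225]
wrist_force: [-0.4, 0.4, -0.4]
finger_gap: 94.0
finger_force: 0.0
{'fovy': 65.70646984690485, 'cx': 259.91332525782775, 'cy': 190.7819393902777, 'origin': array([573.84461484, 255.46695489, 385.35874657]), 'attitude': array([ 2.88012311e+00,  8.13562270e-05, -1.79585656e+00])} {'clock': 2.35, 'joints': array([ 4.34832299e-01,  3.45003093e-01,  1.46078973e+00, -4.68056343e-05,
        1.33535697e+00,  2.23077302e+00]), 'qd': array([ 0.0061154 ,  0.00475449, -0.00518757,  0.00092922,  0.00043055,
        0.00339276]), 'effort': array([ 7.91925215e-02, -5.58623135e+01, -3.54666781e+01, -3.17142857e-02,
       -7.04736449e-02, -1.34754041e-02]), 'eef_pos': array([500.8676786 , 272.98696828, 219.7972089 ]), 'eef_rot': array([-3.14135710e+00, -3.77769094e-04, -2.25133534e-01]), 'wrist_force': array([-0.06609789,  1.01383189,  0.3225462 ]), 'moment': array([ 0.06549309,  0.04437019, -0.03613029]), 'finger_force': 0.0, 'finger_gap': 94.29283491858193}
```

View pics/w0.png

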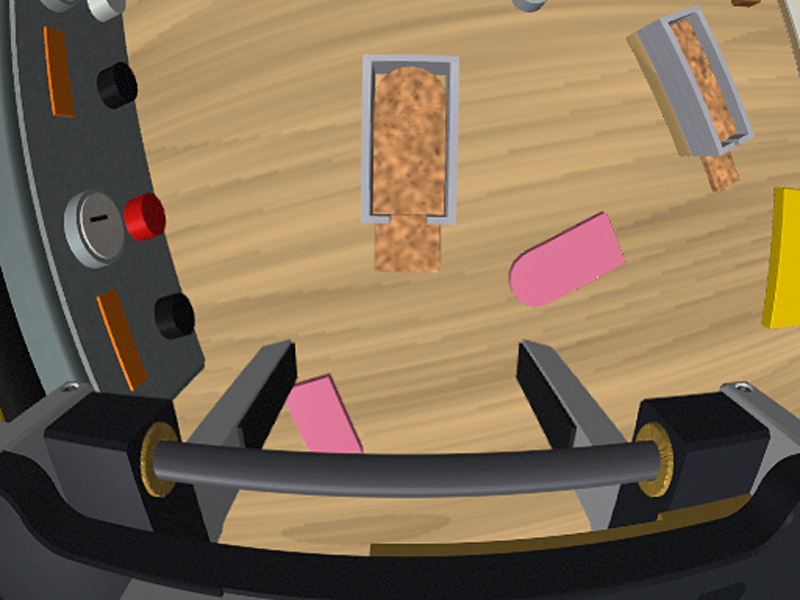

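The wrist view shows the lift's front corners at (375,271) and (440,271), and the magazine rim at (361,222), (456,223), (460,56) and (363,56). The sides look parallel to the tool's x.

```bash
python3 - <<'E'
from h import *
p=np.load("w0p.npy",allow_pickle=True).item()
T=manip.camera_params("top");S=manip.camera_params("scene")
q=lambda U:(np.array(U)+.5)/1.5625-.5
n=lambda U,s,o:(np.array(U)+.5)/s-.5+np.array(o)
for k,U,z,t,s in (('L+y',(375,271),32,(82,267),(112,38)),('L-y',(440,271),32,(156,285),(47,86)),('Mf+y',(361,222),64,(77,197),(188,30)),('Mf-y',(456,223),64,(180,222),(100,95)),('Mb-y',(460,56),64,(220,43),(286,225)),('Mb+y',(363,56),64,(122,20),(370,158))):
    r=ray(p,q(U),True); X,e=tri([r,ray(T,n(t,400/120,(115,115))),ray(S,n(s,5,(280,140)))])
    print(k,atz(r,z).round(1),X.round(1),round(e,1))
E
```

```text
L+y [508.6 295.5  32. ] [508.  296.8  27.9] 1.0
L-y [497.3 246.2  32. ] [496.4 247.5  28.9] 1.5
Mf+y [550.5 293.1  64. ] [549.9 294.   59.7] 1.7
Mf-y [535.2 229.   64. ] [534.  228.8  61.1] 2.9
Mb-y [649.8 200.3  64. ] [648.6 202.2  67. ] 2.2
Mb+y [664.4 265.3  64. ] [664.6 266.4  61.7] 1.3
```

All views agree: front mid is (503,271), yaw -0.225 and underside about 22. Descending to grasp 17 mm in from the end.

```bash
python3 -m creep '[[1,[1.9,0.15,4],0],[1,[1.9,0.15,9],0],[1,[1.9,0.15,13],0],[1,[1.9,0.15,17],0],[1,[1.9,0.15,19.8],0],[1,[1.9,0.15,19.8],0],[1,[1.9,0.15,19.8],0]]' 15
python3 -m creep '[[-1,[0,0,0],0],[-1,[0,0,0],0],[-1,[0,0,0],0],[-1,[0,0,0],0],[-1,[0,0,0],0],[-1,[0,0,0],0],[-1,[0,0,0],0],[-1,[0,0,0],0]]' 15
```

```text
clock: 3.05
eef_pos: [519.4, 268.0, 22.5]
eef_rot: [-3.141, -0.0, -0.225]
wrist_force: [0.5, -0.8, 0.5]
finger_gap: 93.9
finger_force: 0.0
clock: 3.85
eef_pos: [519.0, 268.2, 21.5]
eef_rot: [3.142, -0.0, -0.224]
wrist_force: [-0.5, -0.5, 1.9]
finger_gap: 49.8
finger_force: 15.0
```

```bash
python3 -m creep '[[-1,[-0.5,0,0],0],[-1,[-1,0,0],0],[-1,[-2,0,0],0],[-1,[-3,0,0],0],[-1,[-4,0,0],0],[-1,[-5,0,0],0],[-1,[-6,0,0],0],[-1,[-7,0,0],0],[-1,[-8,0,0],0],[-1,[-9,0,0],0],[-1,[-9,0,0],0],[-1,[-9,0,0],0]]' 20
python3 - <<'E'
from h import *
import cv2
p=manip.camera_params("wrist"); im=manip.camera("wrist"); s=manip.camera("scene"); t=manip.camera("top")
c=lambda i,x,y,w,h:cv2.resize(i[y:y+h,x:x+w,::-1],(400,300),interpolation=cv2.INTER_CUBIC)
cv2.imwrite("pics/p1.png",np.vstack([np.hstack([c(im,0,0,512,384),c(s,250,130,120,90)]),np.hstack([c(im,200,60,120,90),c(t,115,105,120,90)])]))
E
```

```text
clock: 5.05
eef_pos: [431.3, 288.3, 21.6]
eef_rot: [-3.141, -0.0, -0.224]
wrist_force: [-0.0, -0.2, -0.2]
finger_gap: 50.0
finger_force: 20.0
```

View pics/p1.png

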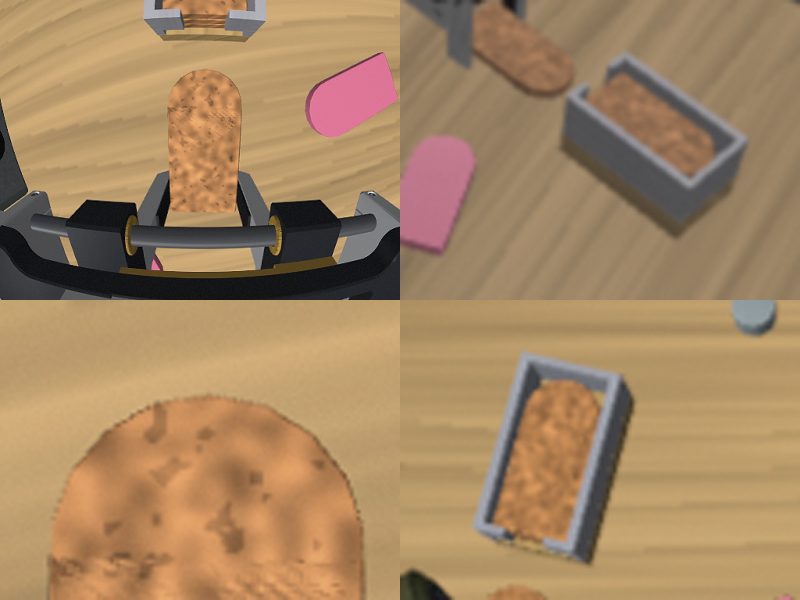

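The lift is clear and the remaining lifts have dropped inside the magazine. Now raising it and carrying it to the board.

```bash
python3 -m creep '[[-1,[0,0,-3],0],[-1,[0,0,-7],0],[-1,[0,0,-11],0],[-1,[1,1.7,-13],0],[-1,[3,5,-13],0],[-1,[5,8.5,-13],0],[-1,[7,12,-13],0],[-1,[9,15.5,-13],0],[-1,[11,19,-13],0],[-1,[13,22.5,-13],0],[-1,[15,26,-13],0],[-1,[16,28,-13],0]]' 20
python3 -m creep '[[-1,[2,3.4,0],-0.5],[-1,[4,6.8,0],-1],[-1,[6,10.2,0],-1.5],[-1,[8,13.6,0],-2],[-1,[10,17,0],-2.5],[-1,[12,19,0],-3],[-1,[12.7,20.5,0],-3.4],[-1,[12.7,20.5,0],-3.4],[-1,[12.7,20.5,0],-3.4],[-1,[12.7,20.5,0],-3.4]]' 20
python3 - <<'E'
from h import *
import cv2
p=manip.camera_params("wrist"); im=manip.camera("wrist"); np.save("w1.npy",im); np.save("w1p.npy",p)
cv2.imwrite("pics/w1.png",cv2.resize(im[:,:,::-1],(800,600),interpolation=cv2.INTER_CUBIC))
E
```

```text
clock: 6.4
eef_pos: [525.6, -23.3, 151.4]
eef_rot: [3.141, -0.0, -0.226]
wrist_force: [0.1, -0.0, -1.1]
finger_gap: 49.6
finger_force: 20.0
clock: 7.4
eef_pos: [603.1, -247.6, 151.6]
eef_rot: [-3.141, 0.0, 0.072]
wrist_force: [-0.0, 0.8, -0.4]
finger_gap: 49.8
finger_force: 20.0
```

View pics/w1.png

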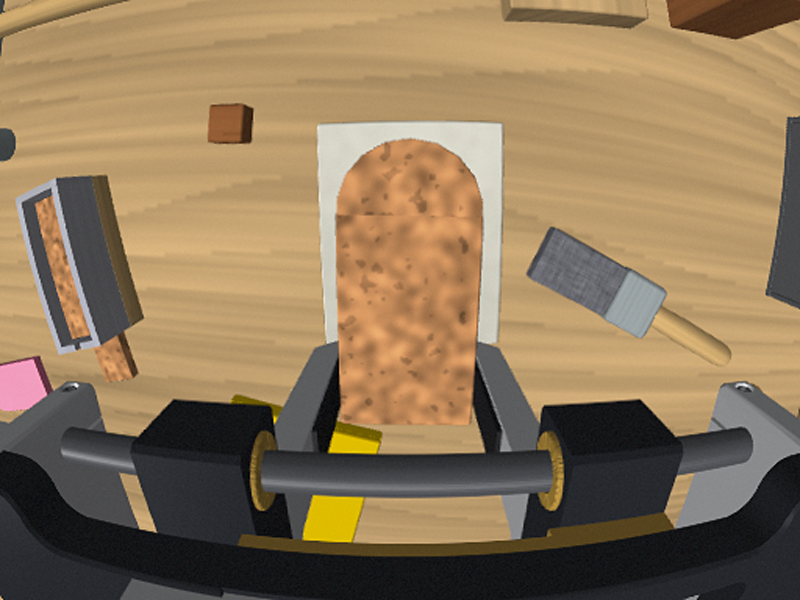

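Board back corners are at (317,125) and (502,122), with side edges near (333,342) and (499,342). The lift's tip is at (409,139) and its front corners at (339,422) and (471,424).

```bash
python3 - <<'E'
from h import *
p=np.load("w1p.npy",allow_pickle=True).item()
q=lambda U:(np.array(U)+.5)/1.5625-.5
for U,z in (((317,125),18),((502,122),18),((333,342),18),((499,342),18),((409,139),162),((339,422),162),((471,424),162)): print(U,atz(ray(p,q(U),True),z).round(1))
E
```

```text
(317, 125) [ 708.5 -183.1   18. ]
(502, 122) [ 719.3 -301.3   18. ]
(333, 342) [ 563.1 -200.2   18. ]
(499, 342) [ 571.3 -315.1   18. ]
(409, 139) [ 690.6 -242.7  162. ]
(339, 422) [ 585.5 -223.5  162. ]
(471, 424) [ 588.3 -274.2  162. ]
```

The tips reach 14 mm below the lift's underside, so setting it down directly mid-board would hit the board. Instead I lay it with the fingers just off the board's front edge and regrip it shallow. From there I slide it to the middle.

```bash
python3 -m creep '[[-1,[-2.5,0.15,0],-0.1],[-1,[-5.5,0.35,1],-0.1],[-1,[-5.5,0.35,4],-0.1],[-1,[-5.5,0.35,7],-0.1],[-1,[-5.5,0.35,10],-0.1],[-1,[-5.5,0.35,12],-0.1],[-1,[-5.5,0.35,12.9],-0.1],[-1,[-5.5,0.35,12.9],-0.1],[-1,[-5.5,0.35,13.1],-0.1],[-1,[-5.5,0.35,13.1],-0.1]]' 20
python3 -m creep '[[-1,[0,0,0.1],0],[-1,[0,0,0.2],0],[-1,[0,0,0.2],0],[-1,[0,0,0.2],0]]' 20
```

```text
clock: 8.45
eef_pos: [549.1, -256.1, 21.5]
eef_rot: [3.141, -0.001, 0.081]
wrist_force: [0.5, 0.3, -0.6]
finger_gap: 49.6
finger_force: 20.0
clock: 8.85
eef_pos: [548.7, -256.0, 18.5]
eef_rot: [3.142, -0.0, 0.081]
wrist_force: [0.2, 0.2, -1.2]
finger_gap: 50.0
finger_force: 20.0
```

```bash
python3 -m creep '[[-1,[0,0,0.05],0],[-1,[0,0,0.1],0],[-1,[0,0,0.1],0],[-1,[0,0,0.1],0]]' 20
python3 - <<'E'
from h import *
import cv2
s=manip.camera("scene"); im=manip.camera("wrist")
c=lambda i,x,y,w,h:cv2.resize(i[y:y+h,x:x+w,::-1],(400,300),interpolation=cv2.INTER_CUBIC)
cv2.imwrite("pics/p2.png",np.hstack([c(im,0,0,512,384),c(s,140,284,133,100)]))
E
```

```text
clock: 9.25
eef_pos: [548.7, -256.0, 17.5]
eef_rot: [3.142, -0.0, 0.081]
wrist_force: [-0.6, 0.1, 1.1]
finger_gap: 49.6
finger_force: 20.0
```

View pics/p2.png

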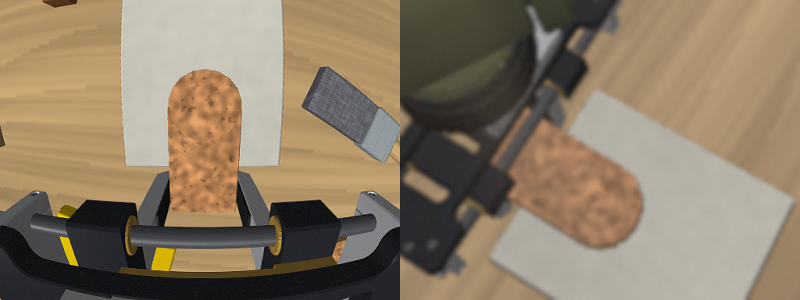

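The lift lies on the board, laterally centred, with its front end overhanging and the fingers clear of the board. Releasing it, raising 15.5 mm and regripping.

```bash
python3 -m creep '[[0.4,[0,0,0],0],[0.4,[0,0,0],0],[0.4,[0,0,0],0],[0.4,[0,0,0],0],[0.4,[0,0,-0.5],0],[0.4,[0,0,-1],0],[0.4,[0,0,-1.55],0],[0.4,[0,0,-1.55],0],[0.4,[0,0,-1.55],0]]' 10
python3 -m creep '[[-1,[0,0,0],0],[-1,[0,0,0],0],[-1,[0,0,0],0],[-1,[0,0,0],0],[-1,[0,0,0],0],[-1,[0,0,0],0]]' 10
```

```text
clock: 10.25
eef_pos: [548.7, -256.0, 33.2]
eef_rot: [3.141, -0.0, 0.081]
wrist_force: [0.4, -0.6, 0.3]
finger_gap: 65.7
finger_force: 0.0
clock: 10.85
eef_pos: [548.6, -255.9, 32.9]
eef_rot: [-3.142, 0.0, 0.081]
wrist_force: [0.4, 0.3, -0.8]
finger_gap: 49.7
finger_force: 10.0
```

```bash
python3 -m creep '[[-1,[0,0,-0.2],0],[-1,[0.7,0,-0.2],0],[-1,[1.7,0,-0.2],0],[-1,[2.7,-0.05,-0.2],0],[-1,[3.7,-0.1,-0.2],0],[-1,[4.7,-0.1,-0.2],0],[-1,[5.3,-0.1,-0.2],0],[-1,[5.5,-0.1,-0.2],0],[-1,[5.5,-0.1,-0.2],0],[-1,[5.5,-0.1,-0.1],0],[-1,[5.5,-0.1,-0.02],0],[-1,[5.5,-0.1,-0.02],0]]' 10
python3 - <<'E'
from h import *
import cv2
p=manip.camera_params("wrist");im=manip.camera("wrist"); np.save("w2.npy",im); np.save("w2p.npy",p)
cv2.imwrite("pics/w2.png",cv2.resize(im[:,:,::-1],(800,600),interpolation=cv2.INTER_CUBIC))
E
```

```text
clock: 12.05
eef_pos: [603.2, -250.6, 33.0]
eef_rot: [-3.141, 0.0, 0.081]
wrist_force: [-0.1, 0.8, 0.6]
finger_gap: 49.7
finger_force: 10.0
```

View pics/w2.png

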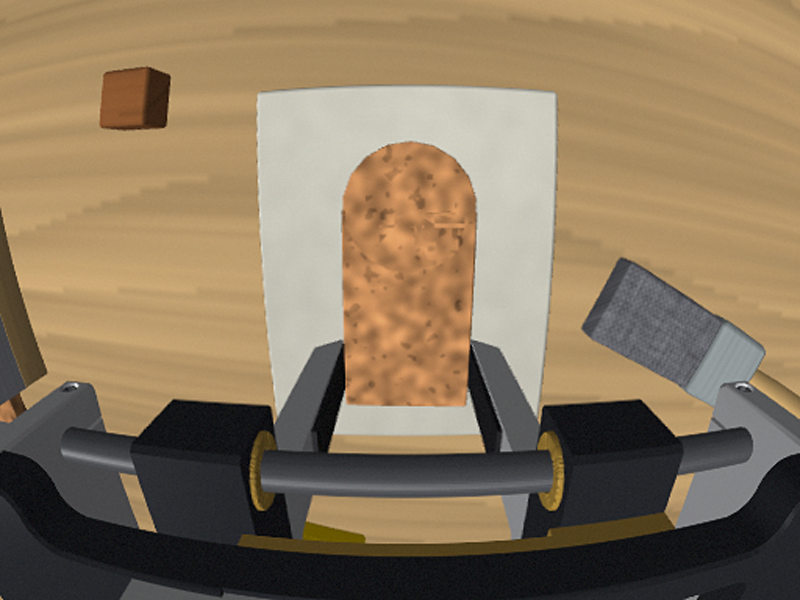

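The lift is aligned on the board: tip at (409,142), front at (407,405), board back edge at row 87 and front edge at row 436. Checking the centring, then releasing.

```bash
python3 - <<'E'
from h import *
p=np.load("w2p.npy",allow_pickle=True).item()
q=lambda U:(np.array(U)+.5)/1.5625-.5
for U,z in (((409,142),28),((407,405),28),((343,220),28),((475,220),28),((408,86),18),((407,436),18),((262,220),18),((553,220),18)): print(U,atz(ray(p,q(U),True),z).round(1))
E
python3 -m creep '[[0.4,[0,0,0],0],[0.4,[0,0,0],0],[0.4,[0,0,0],0],[0.4,[0,0,0],0],[0.4,[0,0,0],0]]' 10
```

```text
(409, 142) [ 690.7 -245.    28. ]
(407, 405) [ 586.9 -252.8   28. ]
(343, 220) [ 660.3 -223.    28. ]
(475, 220) [ 664.3 -271.7   28. ]
(408, 86) [ 713.5 -242.8   18. ]
(407, 436) [ 565.5 -254.5   18. ]
(262, 220) [ 657.4 -188.7   18. ]
(553, 220) [ 666.9 -305.1   18. ]
clock: 12.6
eef_pos: [603.4, -250.5, 33.2]
eef_rot: [3.142, -0.0, 0.081]
wrist_force: [-0.6, -0.6, -0.9]
finger_gap: 65.6
finger_force: 0.0
```

Centred within 1 mm. Retreating upward, then a final look.

```bash
python3 -m creep '[[0.4,[0,0,-1],0],[0.4,[0,0,-3],0],[0.4,[0,0,-7],0],[0.4,[0,0,-12],0],[0.4,[-4,0,-17],0],[0.4,[-9,0,-17],0],[0.4,[-14,0,-17],0],[0.4,[-18,0,-17],0],[0.4,[-18,0,-17],0],[0.4,[-18,0,-17],0]]' 10
python3 - <<'E'
from h import *
import cv2
s=manip.camera("scene"); im=manip.camera("wrist"); t=manip.camera("top")
c=lambda i,x,y,w,h:cv2.resize(i[y:y+h,x:x+w,::-1],(400,300),interpolation=cv2.INTER_CUBIC)
cv2.imwrite("pics/f.png",np.vstack([np.hstack([c(im,0,0,512,384),c(s,140,284,133,100)]),np.hstack([c(t,115,105,120,90),c(s,280,140,80,60)])]))
E
```

```text
clock: 13.6
eef_pos: [423.9, -265.5, 204.5]
eef_rot: [3.14, -0.002, 0.08]
wrist_force: [1.1, -0.5, -0.5]
finger_gap: 65.7
finger_force: 0.0
```

View pics/f.png

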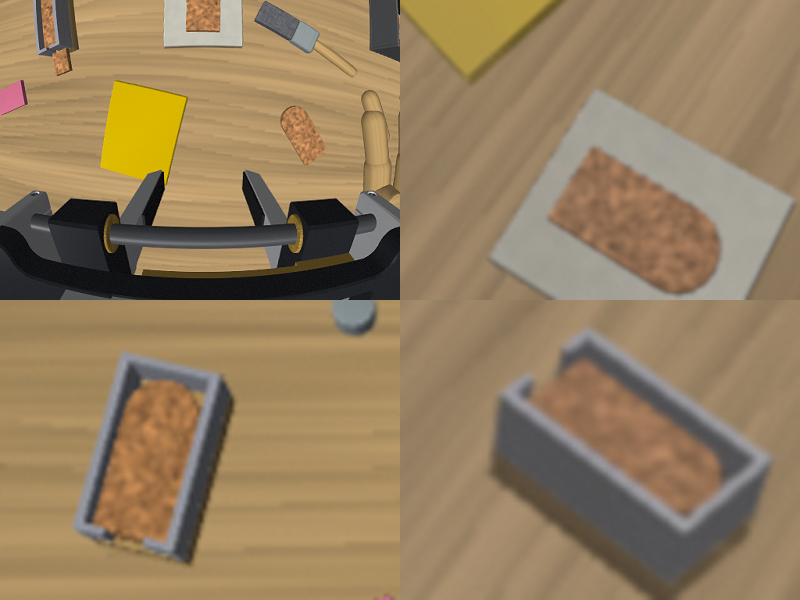

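The lift lies flat in the middle of the white board. The other three lie flat and lower inside the magazine.

```bash
python3 -c "
from cell import manip; print(manip.sign_off())"
```

```text
the job is handed in; nothing more can be done
None
```

The bottom lift was drawn out and laid flat within about 1 mm of the white board's centre, the other three dropped flat in the magazine, and the job was handed in at about 14 s.

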